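# Load the ceramic carrier plate onto the hot stage

### The job

Load the ceramic carrier plate onto the hot stage for die attach. It lies flush in the shallow pocket of the inspection nest and its sides cannot be got hold of there, so press on its face and slide it, still flat, out of the pocket's open end until about a third of it overhangs the bench edge, then pinch the overhang by its two long sides, lift it out and set it down flat on the stage between the locating pins. The ceramic is brittle: touch, press and set it down gently, do not let it fall into the gap, and leave the other things where they are.

Things in the scene. Friction and masses are not known exactly. Their poses are not given: they have to be found in the camera images.
- plate: Off-white alumina carrier plate, 60 (its x) x 110 (its y) x 3 mm thick, about 90 g, eight small metallised squares on its face. Origin: centre of its underside; z up. It starts flat in the nest's pocket, long axis along the nest's y, its outer end 6 mm inside to 2 mm beyond the pocket's open end. It tips over the edge when half of it overhangs or when the overhanging part is pressed.
- plate_face (a point): Centre of the plate's upper face, 3 mm above its underside. Plate on liner: friction coefficient near 0.3; plunger and rail add about 3 N of drag, so below about 10 N fingertips just skid over it: a downward press of 13 to 17 N at mid-width, over the pocket, drags it along, with some slip. Brittle: more than 20 N on the liner or on the stage cracks it.
- nest: Inspection nest: low aluminium plate 94 (x) x 132 (y) x 6 mm, fixed on the right-hand bench at the edge of the gap between the two benches. Origin: centre of its underside, which stands 2 to 7 mm above the bench on rubber feet. Rails and back wall are as high as the plate's face, so neither the plate's sides nor its back end can be reached in the pocket.
- liner: Thin smooth black liner that forms the pocket's floor (62 x 118 mm, top 3 mm above the underside of the nest), part of the nest, on which the plate rests. Origin level with the underside of the nest, under the centre of the pocket, 7 mm from the nest's centre towards the open end.
- plunger (a joint): Spring plunger with a round nose in the nest's far (+x) rail, 38 mm inside the open end; it presses the plate sideways against the near (-x) rail with about 4.5 N. Value: how far it is pushed back in m (0 free, about 0.001 with the plate in place, at most 0.004).
- nest_mouth (a point): Middle of the open end of the nest's pocket, on its floor, 66 mm from the nest's centre; the nest's y axis points out of the pocket. The pocket is 62.5 mm wide, 118 mm long, 3 mm deep, its floor 3 mm above the nest's underside. The open end is flush with the bench edge or a few mm beyond it; past it is free space down to the floor.
- hot_stage: Hot stage, fixed on the left-hand bench: aluminium block 48 (x) x 126 (y) mm, flat top 30 mm above the bench, on a dark base flange 92 x 126 x 6 mm. Origin: centre of its underside, on the bench top. Beyond y = +8 mm its long sides are clear: fingers holding the plate there can reach down beside the block to 7 mm above the bench.
- stage_seat (a point): Centre of the stage's flat top, where the centre of the plate's underside belongs, long axis along the stage's y (either way round). Six 5 mm steel pins with conical tips rise 7 mm above the top: at x = +-34.25 mm, y = -40 and -2 mm (on side arms 78 mm across, 12 mm long) and at x = 0, y = +-59.25 mm; the plate has 1.75 mm on every side.
- loupe: Black eye loupe, 37 mm wide, 35 mm tall: bystander. Origin: centre of its underside.
- vial: Glass vial with a white cap, 25 mm wide, 51 mm tall: bystander. Origin: centre of its underside.
- wafer_box: Round clear wafer box, 121 mm across, 15 mm high: bystander on the left bench. Origin: centre of its underside.
- coupons: Clear square coupon tray, 69 x 69 x 13 mm: bystander on the left bench. Origin: centre of its underside.
- tweezers_fine: Straight steel tweezers, 121 mm long: bystander. Origin: centre of its underside.
- driver_yellow: Flat-blade screwdriver with a stout handle, 192 mm long: bystander behind the nest. Origin: centre of its underside.
Mind the look-alikes: they are no part of the job. There is more than one size of the plate; the one meant has the size given above.

How it is judged:
By the outcome, as a careful person would: the job done as asked, in the order asked, and still so for the second after the job is handed in, with the robot touching nothing.
It also fails if it takes over 72 s, if anything falls off the work surface, if the arm or the gripper's body presses on something with over 40 N, if the wrist force passes 120 N, or if a joint passes its speed limit or range.

### The arm

A 7-joint arm with a two-finger parallel gripper is mounted at the origin on a cart in front of the work surface, level with it; the furniture and walls round the work are solid. World frame = base frame: x ahead of the robot, y to its left, z up, the work surface at z = 0. Lengths are in mm, angles in rad, forces in N, time in s.
With the tool pointing down it reaches from about 425 to 825 mm from the base axis. Payload 3.6 kg.
Tool frame: the origin (TCP) lies midway between the tips of the shut fingers; the grasp point (between the pads) lies 19 mm behind it; z points along the fingers, y is the line along which they close (so a half turn about z gives the same grasp; the last joint's range is limited). The gripper opens to 93 mm and grips with 3 to 60 N. Pads are 15 mm wide; open, the fingers measure 128 mm over their backs; the gripper's body (75 mm by 188 mm) begins 65 mm behind the grasp point.
Start: joints at [1.161, 0.615, -0.013, 1.423, 0.008, 1.103, -0.04], TCP at [242.797, -602.919, 218.64] pointing down, gripper open.
Joint ranges: [-3.12, 3.12], [-0.3, 2.06], [-1.34, 1.32], [0.26, 2.42], [-1.36, 4.5], [0.01, 1.98], [-2.84, 2.84]. Speed limits (rad/s): [2.79, 2.79, 3.14, 3.14, 3.14, 3.14, 3.14].

### API

Orientations are given as a rotation vector (axis times angle).
In Python, from station import telemetry, vision, order gives the robot as it stands.
- The arm moves only by the tool carry_out, never from a script. Its argument "rows" is a list of rows, each an object with "travel": the shift along the tool's x, y, z in mm, a list of three; "rotation": the turn, a rotation vector about the tool's x, y, z in degrees, a list of three; "fingers": the closure, from 0 (fully open) to 1 (shut). In form: [{"travel": [dx, dy, dz], "rotation": [wx, wy, wz], "fingers": fingers}, ...]. A call has 1 to 5 rows; each row is the pose to reach, as a shift and turn from the pose commanded when the call began, along the tool's axes at that moment; what a row does not reach only later rows make up. A row lasts 1/8 s, in which the tool goes at most 62.5 mm and 10.7 degrees, less where a joint would pass 70% of its speed; a pose out of reach is approached as far as the arm can. A call with a gripper value outside its range is refused whole. The fingers move at their own pace and stop on an object; "force" is the grip in N (left out, the last holds). Time passes only in rows, so rows that repeat a pose let the fingers close. It gives the time, the measured TCP pose, the force, the opening and the grip force at its end, in the units of the state.
- telemetry.get_obs(): the state, without advancing time (a new reading comes with each control period).
- vision.capture(name): name is "scene" or "side" or "wrist"; returns the picture (400x640x3 uint8, blue, green, red); there is no depth.
- vision.get_calibration(name): a dict with "camera_matrix" (3x3 intrinsics, pixels), "D" ([k1, k2, p1, p2, k3] as OpenCV has them; the pictures are not rectified), "pose" (4x4, takes a point from camera to world coordinates). Camera axes: x right, y down, z forward; pixel columns grow to the right and rows downward; lengths in mm; the calibration is good to about 2 mm. A picture is of the moment at which its call begins: read the wrist's pose just before it. get_calibration takes no time and is no camera call; for the wrist camera it gives the pose at the moment of the call.
- order.finish_job(): hands the job in; it is judged then, once.
The state is a dict: "t": time; "qpos": joint angles; "dq": joint speeds; "effort": joint torques, N m; "tool_pos": TCP position; "orientation": TCP orientation; "contact_force": force on the tool from outside, world axes, zero at the start; "wrist_torque": the same for the moment, N m; "opening": finger opening in mm; "finger_force": force on a finger pad.
Only numpy, scipy, OpenCV 4.12 (cv2) and the standard library are available. Lean on these libraries where they do the work, as an engineer would, in place of code of your own. Each camera call takes 0.05 s, during which the arm holds its last target. There are 200 camera calls.

## Working session

There is one attempt and no reset: what is moved stays moved. The work goes in short steps, Python scripts to look and compute and a tool call to move; the robot and the scene stay as the last step left them, time stands still between calls to the robot, and variables do not carry over. Pictures are saved under pics/ and viewed, at most 12 in all, crops included, and the job is handed in when it is done.

Besides the shell and the picture viewer there is one more tool, called after "Request:" as name(argument=value, ...), one argument or row to a line, values as JSON. carry_out: Moves the arm, as the interface text tells. Its arguments: {"type":"object","properties":{"rows":{"type":"array","items":{"type":"object","properties":{"travel":{"type":"array","items":{"type":"number"}},"rotation":{"type":"array","items":{"type":"number"}},"fingers":{"type":"number"}}}},"force":{"type":"number"}},"required":["rows"]}

```bash
mkdir -p pics; ls; python3 - <<'E'
from station import telemetry, vision
import cv2, numpy as np
np.set_printoptions(precision=3,suppress=True)
o=telemetry.get_obs(); print(o)
for n in("scene","side","wrist"):
    c=vision.get_calibration(n); print(n,c)
    cv2.imwrite(f"pics/{n}0.png",vision.capture(n))
a=[cv2.imread(f"pics/{n}0.png") for n in("scene","side")]
E
```

```text
pics
{'t': 0.0, 'qpos': array([ 1.162,  0.616, -0.013,  1.425,  0.008,  1.103, -0.04 ]), 'dq': array([-0.001, -0.001, -0.   ,  0.002, -0.   , -0.001, -0.   ]), 'effort': array([ -0.   , -45.893,   0.209, -16.575,  -0.061,   0.02 ,   0.   ]), 'tool_pos': array([ 242.496, -602.218,  217.491]), 'orientation': array([-3.082, -0.597,  0.001]), 'contact_force': array([-1.422,  0.558,  0.307]), 'wrist_torque': array([ 0.026, -0.014,  0.023]), 'finger_force': 0.0, 'opening': 93.04653291029311}
scene {'camera_matrix': array([[461.966,   0.   , 326.61 ],
       [  0.   , 461.966, 215.7  ],
       [  0.   ,   0.   ,   1.   ]]), 'D': array([-0.137,  0.   ,  0.   ,  0.   ,  0.   ]), 'pose': array([[  -0.617,   -0.366,    0.697, -390.925],
       [  -0.787,    0.261,   -0.559,  662.994],
       [   0.023,   -0.893,   -0.449,  678.114],
       [   0.   ,    0.   ,    0.   ,    1.   ]])}
side {'camera_matrix': array([[455.97 ,   0.   , 323.218],
       [  0.   , 455.97 , 198.103],
       [  0.   ,   0.   ,   1.   ]]), 'D': array([0.019, 0.   , 0.   , 0.   , 0.   ]), 'pose': array([[    0.919,    -0.188,     0.348,   137.322],
       [   -0.395,    -0.448,     0.802, -1109.064],
       [    0.005,    -0.874,    -0.486,   664.974],
       [    0.   ,     0.   ,     0.   ,     1.   ]])}
wrist {'camera_matrix': array([[342.761,   0.   , 321.964],
       [  0.   , 342.761, 202.396],
       [  0.   ,   0.   ,   1.   ]]), 'D': array([-0.044,  0.   ,  0.   ,  0.   ,  0.   ]), 'pose': array([[   0.373,   -0.897,   -0.237,  307.078],
       [  -0.928,   -0.362,   -0.093, -576.732],
       [  -0.002,    0.254,   -0.967,  384.573],
       [   0.   ,    0.   ,    0.   ,    1.   ]])}
```

View pics/scene0.png

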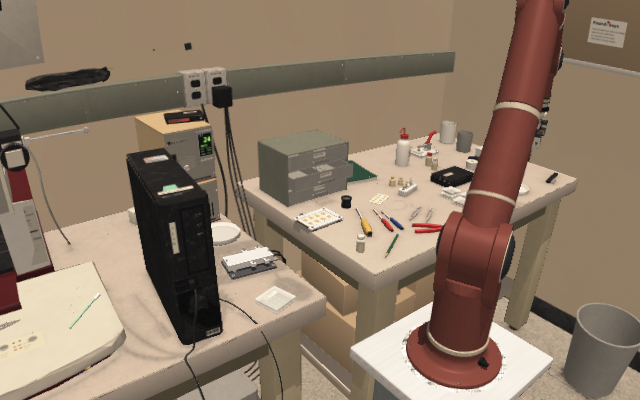

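View pics/side0.png

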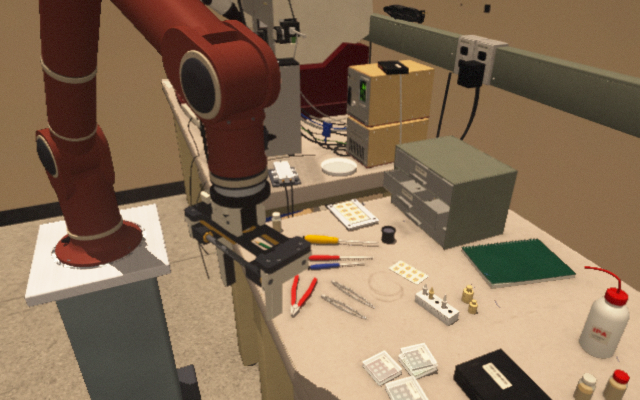

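The scene view shows the nest with the plate at (318,218), with the loupe at (346,201), the vial at (360,243) and the yellow driver at (364,222). The hot stage is at (248,262) on the left bench. A smaller look-alike plate lies at (380,199). In the side view the nest is at (352,213).

```bash
cat > h.py <<'E'
from station import telemetry, vision
import cv2, numpy as np
from scipy.spatial.transform import Rotation as R
np.set_printoptions(precision=2,suppress=True)
def cast(cal,px,z):
    px=np.array(px,float).reshape(-1,1,2)
    n=cv2.undistortPoints(px,cal["camera_matrix"],cal["D"]).reshape(-1,2)
    T=cal["pose"]; d=np.c_[n,np.ones(len(n))]@T[:3,:3].T; o=T[:3,3]
    return o+d*((z-o[2])/d[:,2])[:,None]
def proj(cal,P):
    W=np.linalg.inv(cal["pose"]); rv=cv2.Rodrigues(W[:3,:3])[0]
    return cv2.projectPoints(np.array(P,float).reshape(-1,1,3),rv,W[:3,3],cal["camera_matrix"],cal["D"])[0].reshape(-1,2)
def tool():
    o=telemetry.get_obs(); return o["tool_pos"],R.from_rotvec(o["orientation"])
def totool(goal,yaw=None):
    "travel (mm, tool axes) and rotvec deg to goal; yaw = world angle of tool y, tool down"
    p,r=tool(); t=r.inv().apply(np.array(goal)-p)
    if yaw is None: return t
    y=np.array([np.cos(yaw),np.sin(yaw),0]);z=np.array([0,0,-1.]);x=np.cross(y,z)
    q=R.from_matrix(np.c_[x,y,z]); return t,np.degrees((r.inv()*q).as_rotvec())
E
python3 - <<'E'
from h import *
cs,cd=vision.get_calibration("scene"),vision.get_calibration("side")
print("nest scene",cast(cs,[(318,218),(341,215),(320,207),(295,220),(322,231)],10))
print("nest side",cast(cd,[(352,213),(333,203),(355,201),(379,222),(357,228)],10))
print("stage scene",cast(cs,[(248,262)],30), "stage side",cast(cd,[(285,172)],30))
print(tool()[0],tool()[1].as_matrix())
E
```

```text
nest scene [[ 648.48 -136.48   10.  ]
 [ 622.22 -209.92   10.  ]
 [ 709.14 -190.83   10.  ]
 [ 679.61  -69.08   10.  ]
 [ 572.54  -94.08   10.  ]]
nest side [[ 646.19 -137.96   10.  ]
 [ 620.52  -65.99   10.  ]
 [ 684.72  -80.17   10.  ]
 [ 692.4  -208.71   10.  ]
 [ 623.97 -212.29   10.  ]]
stage scene [[522.56 187.55  30.  ]] stage side [[546.93 143.56  30.  ]]
[ 242.57 -602.4   217.79] [[ 0.93  0.37 -0.  ]
 [ 0.37 -0.93  0.  ]
 [-0.   -0.   -1.  ]]
```

```bash
python3 - <<'E'
from h import *
print(totool([647,-120,200],0))
E
```

```text
(array([ 555.36, -296.35,   18.33]), array([ -0.1 ,  -0.06, -68.06]))
```

Request:
carry_out(
  rows=[
    {"travel":[52,-28,2],"rotation":[0,0,-7],"fingers":0},
    {"travel":[104,-56,4],"rotation":[0,0,-14],"fingers":0},
    {"travel":[156,-84,6],"rotation":[0,0,-21],"fingers":0},
    {"travel":[208,-112,8],"rotation":[0,0,-28],"fingers":0},
    {"travel":[260,-140,9],"rotation":[0,0,-34],"fingers":0},
  ],
)

```text
t: 0.78
tool_pos: [432.5, -374.3, 209.4]
orientation: [-2.772, -1.478, 0.0]
contact_force: [0.3, -0.8, -0.7]
opening: 93.3
finger_force: 0.0
```

```bash
python3 - <<'E'
from h import *
print(telemetry.get_obs()["t"],tool()[0],totool([647,-120,200],0))
E
```

```text
0.775 [ 432.52 -374.34  209.44] (array([330.72,  36.31,   9.45]), array([ -0.01,  -0.01, -33.88]))
```

Request:
carry_out(
  rows=[
    {"travel":[60,6,2],"rotation":[0,0,-6],"fingers":0},
    {"travel":[120,12,4],"rotation":[0,0,-12],"fingers":0},
    {"travel":[180,19,6],"rotation":[0,0,-20],"fingers":0},
    {"travel":[240,26,8],"rotation":[0,0,-27],"fingers":0},
    {"travel":[299,33,9],"rotation":[0,0,-34],"fingers":0},
  ],
)

```text
t: 1.4
tool_pos: [627.3, -145.3, 200.3]
orientation: [-2.218, -2.224, 0.001]
contact_force: [0.4, 0.4, 0.2]
opening: 93.0
finger_force: 0.0
```

Request:
carry_out(
  rows=[
    {"travel":[31,0,0],"rotation":[0,0,0],"fingers":0},
    {"travel":[31,0,0],"rotation":[0,0,0],"fingers":0},
    {"travel":[31,0,0],"rotation":[0,0,0],"fingers":0},
  ],
)

```text
t: 1.78
tool_pos: [626.0, -118.0, 200.4]
orientation: [2.225, 2.217, -0.003]
contact_force: [-0.0, -0.3, -1.1]
opening: 93.0
finger_force: 0.0
```

```bash
python3 - <<'E'
from h import *
import pickle
print(tool()[0],tool()[1].as_matrix())
c=vision.get_calibration("wrist"); im=vision.capture("wrist")
pickle.dump(c,open("w1.pkl","wb")); cv2.imwrite("pics/w1.png",im)
print(c["pose"])
E
```

```text
[ 625.99 -118.04  200.42] [[ 0.  1. -0.]
 [ 1. -0. -0.]
 [-0. -0. -1.]]
[[  1.    -0.    -0.   625.81]
 [ -0.    -0.97  -0.26 -47.89]
 [ -0.     0.26  -0.97 367.25]
 [  0.     0.     0.     1.  ]]
```

View pics/w1.png

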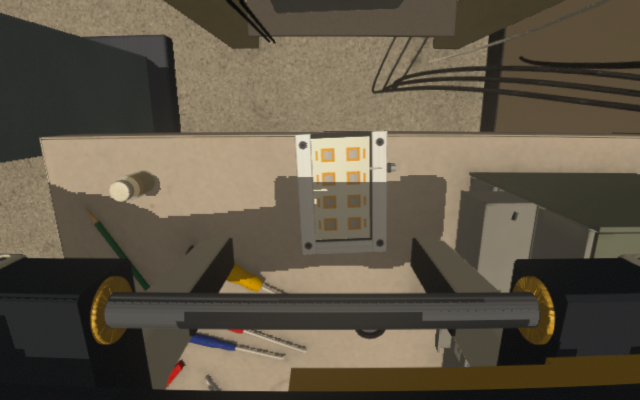

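The wrist picture shows the nest at columns 297–386, rows 132–253, with its open end at the top by the bench edge. The plate is at about 311–371, 137–241 and carries 8 squares. The plunger is on the right (+x) rail at (390,168).

```bash
python3 - <<'E'
import cv2
im=cv2.imread("pics/w1.png")[122:262,285:400]
cv2.imwrite("pics/w1c.png",cv2.resize(im,None,fx=4,fy=4,interpolation=cv2.INTER_CUBIC))
E
```

```text
(no output)
```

View pics/w1c.png

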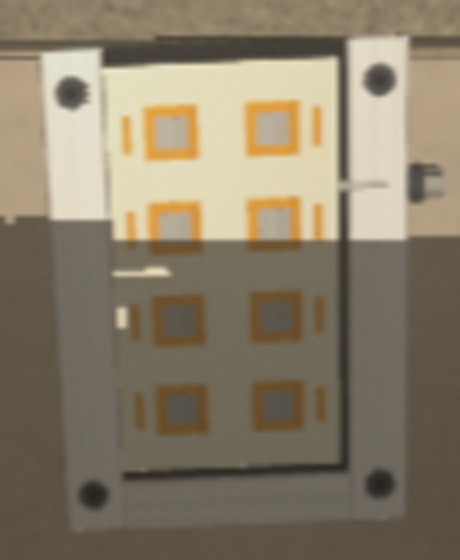

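Zoomed ×4, the plate corners read (104,68), (337,58), (341,467), (123,476) in the crop. The nest corners read (42,55), (405,38), (403,516), (72,529).

```bash
python3 - <<'E'
from h import *
import pickle
c=pickle.load(open("w1.pkl","rb"))
f=lambda a:np.array(a)/4.+[285-.375,122-.375]
pl=f([(104,68),(337,58),(341,467),(123,476)]); ne=f([(42,55),(405,38),(403,516),(72,529)])
for z in(8,10.5,13):
    for n,q in(("plate",pl),("nest",ne)):
        P=cast(c,q,z)[:,:2]; d=lambda i,j:np.linalg.norm(P[i]-P[j])
        ax=(P[0]+P[1]-P[2]-P[3]); ya=np.degrees(np.arctan2(ax[1],ax[0]))
        print(z,n,P.mean(0),"w",d(0,1),d(2,3),"l",d(1,2),d(0,3),"ydir",ya, "mouth",(P[0]+P[1])/2)
E
```

```text
8 plate [ 645.67 -129.73] w 60.28023328368276 60.91704382887059 l 112.52357870640894 112.56369395726591 ydir 92.18483863931941 mouth [643.52 -73.5 ]
8 nest [ 646.89 -135.3 ] w 93.69984839135374 93.51312665193679 l 132.41813718695417 131.94446477198107 ydir 92.3024671676097 mouth [644.24 -69.26]
10.5 plate [ 645.53 -129.16] w 59.86074403900092 60.49312302909931 l 111.74052879984495 111.78036488926931 ydir 92.18483863931941 mouth [643.4  -73.32]
10.5 nest [ 646.75 -134.69] w 93.04779254340245 92.8623701977863 l 131.49664134453909 131.02626520883962 ydir 92.30246716760972 mouth [644.11 -69.11]
13 plate [ 645.39 -128.59] w 59.441254794319185 60.06920222932802 l 110.95747889328096 110.99703582127268 ydir 92.18483863931941 mouth [643.28 -73.14]
13 nest [ 646.6  -134.08] w 92.3957366954514 92.21161374363582 l 130.57514550212397 130.1080656456982 ydir 92.30246716760972 mouth [643.98 -68.97]
```

```bash
python3 - <<'E'
from h import *
print(totool([645.9,-140,40],np.radians(2.25)))
E
```

```text
(array([-20.9 ,  20.12, 160.55]), array([-0.04,  0.12, -2.51]))
```

Request:
carry_out(
  rows=[
    {"travel":[-10,10,30],"rotation":[0,0,-2.5],"fingers":1},
    {"travel":[-20,20,70],"rotation":[0,0,-2.5],"fingers":1},
    {"travel":[-21,20,115],"rotation":[0,0,-2.5],"fingers":1},
    {"travel":[-21,20,155],"rotation":[0,0,-2.5],"fingers":1},
    {"travel":[-21,20,160],"rotation":[0,0,-2.5],"fingers":1},
  ],
)

```text
t: 2.45
tool_pos: [643.5, -139.3, 37.5]
orientation: [-2.174, -2.261, 0.008]
contact_force: [-0.3, -0.7, 0.4]
opening: 47.7
finger_force: 0.0
```

```bash
python3 - <<'E'
from h import *
o=telemetry.get_obs();print(o["opening"],o["contact_force"],o["tool_pos"],totool([645.9,-140,20],np.radians(2.25)))
E
```

```text
47.668491462169605 [-0.27 -0.7   0.44] [ 643.49 -139.27   37.54] (array([-0.82,  2.51, 17.52]), array([-0.4 ,  0.02,  0.01]))
```

Request:
carry_out(
  rows=[
    {"travel":[-1,2,3],"rotation":[0,0,0],"fingers":1},
    {"travel":[-1,2,6],"rotation":[0,0,0],"fingers":1},
    {"travel":[-1,2,9],"rotation":[0,0,0],"fingers":1},
    {"travel":[-1,2,13],"rotation":[0,0,0],"fingers":1},
    {"travel":[-1,2,17],"rotation":[0,0,0],"fingers":1},
  ],
)

```text
t: 3.08
tool_pos: [648.6, -137.6, 23.7]
orientation: [2.173, 2.268, 0.0]
contact_force: [0.1, -0.3, -0.8]
opening: 1.0
finger_force: 0.0
```

Request:
carry_out(
  rows=[
    {"travel":[0,0,0],"rotation":[0,0,0],"fingers":1},
    {"travel":[0,0,0],"rotation":[0,0,0],"fingers":1},
    {"travel":[0,0,1],"rotation":[0,0,0],"fingers":1},
    {"travel":[0,0,2],"rotation":[0,0,0],"fingers":1},
    {"travel":[0,0,2],"rotation":[0,0,0],"fingers":1},
  ],
)

```text
t: 3.7
tool_pos: [648.5, -137.6, 21.6]
orientation: [-2.174, -2.268, 0.0]
contact_force: [-0.1, -0.4, 0.3]
opening: 0.1
finger_force: 0.0
```

Request:
carry_out(
  rows=[
    {"travel":[-1,-2.5,2],"rotation":[0,0,0],"fingers":1},
    {"travel":[-2,-2.5,4],"rotation":[0,0,0],"fingers":1},
    {"travel":[-2,-2.5,6],"rotation":[0,0,0],"fingers":1},
    {"travel":[-2,-2.5,7],"rotation":[0,0,0],"fingers":1},
    {"travel":[-2,-2.5,7],"rotation":[0,0,0],"fingers":1},
  ],
)

```text
t: 4.32
tool_pos: [646.1, -139.7, 14.6]
orientation: [-2.174, -2.268, -0.0]
contact_force: [0.7, 0.1, -0.3]
opening: 0.0
finger_force: 0.0
```

Request:
carry_out(
  rows=[
    {"travel":[0,0,0.5],"rotation":[0,0,0],"fingers":1},
    {"travel":[0,0,1],"rotation":[0,0,0],"fingers":1},
    {"travel":[0,0,1],"rotation":[0,0,0],"fingers":1},
  ],
)

```text
t: 4.7
tool_pos: [646.1, -139.7, 13.6]
orientation: [-2.174, -2.268, -0.0]
contact_force: [0.2, 0.1, -1.0]
opening: 0.5
finger_force: 0.0
```

Request:
carry_out(
  rows=[
    {"travel":[0,0,0.5],"rotation":[0,0,0],"fingers":1},
    {"travel":[0,0,1],"rotation":[0,0,0],"fingers":1},
    {"travel":[0,0,1],"rotation":[0,0,0],"fingers":1},
  ],
)

```text
t: 5.08
tool_pos: [646.2, -139.8, 13.3]
orientation: [2.174, 2.268, 0.0]
contact_force: [-1.2, 0.3, 5.3]
opening: 0.1
finger_force: 2.6
```

Request:
carry_out(
  rows=[
    {"travel":[0,0,0.4],"rotation":[0,0,0],"fingers":1},
    {"travel":[0,0,0.7],"rotation":[0,0,0],"fingers":1},
    {"travel":[0,0,0.7],"rotation":[0,0,0],"fingers":1},
  ],
)

```text
t: 5.45
tool_pos: [646.2, -139.8, 13.3]
orientation: [2.174, 2.268, -0.0]
contact_force: [-2.7, 0.4, 8.3]
opening: 0.3
finger_force: 4.3
```

Request:
carry_out(
  rows=[
    {"travel":[0,0,0.5],"rotation":[0,0,0],"fingers":1},
    {"travel":[0,0,1],"rotation":[0,0,0],"fingers":1},
    {"travel":[0,0,1.3],"rotation":[0,0,0],"fingers":1},
    {"travel":[0,0,1.3],"rotation":[0,0,0],"fingers":1},
  ],
)

```text
t: 5.95
tool_pos: [646.2, -139.8, 13.3]
orientation: [2.174, 2.267, -0.0]
contact_force: [-4.8, 0.2, 13.9]
opening: 0.4
finger_force: 7.1
```

Request:
carry_out(
  rows=[
    {"travel":[2,0,0.1],"rotation":[0,0,0],"fingers":1},
    {"travel":[4,0,0.2],"rotation":[0,0,0],"fingers":1},
    {"travel":[6,0,0.2],"rotation":[0,0,0],"fingers":1},
    {"travel":[8,0,0.2],"rotation":[0,0,0],"fingers":1},
    {"travel":[10,0,0.2],"rotation":[0,0,0],"fingers":1},
  ],
)

```text
t: 6.58
tool_pos: [646.6, -135.4, 13.3]
orientation: [2.172, 2.26, -0.006]
contact_force: [-3.6, -5.6, 13.3]
opening: 0.4
finger_force: 6.6
```

```bash
python3 - <<'E'
from h import *
for n in("scene","side","wrist"):
    cv2.imwrite(f"pics/{n}2.png",vision.capture(n))
a=cv2.resize(cv2.imread("pics/scene2.png")[190:250,270:370],None,fx=5,fy=5,interpolation=3)
b=cv2.resize(cv2.imread("pics/side2.png")[180:240,310:410],None,fx=5,fy=5,interpolation=3)
cv2.imwrite("pics/m2.png",np.vstack([a,b])[:600])
E
```

```text
(no output)
```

View pics/m2.png

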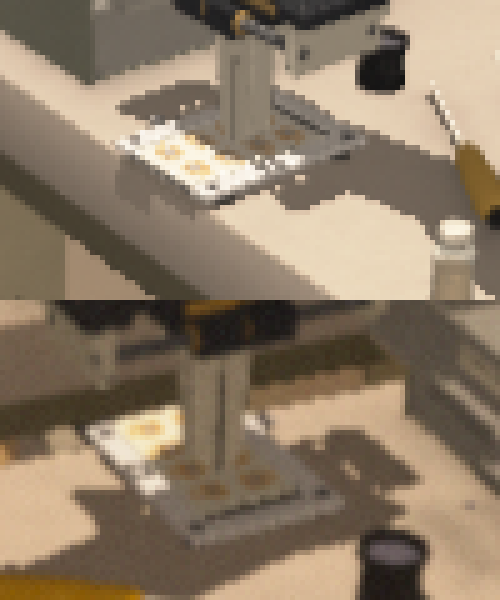

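The crops show the shut fingers standing on the plate. A dark liner strip is opening at the back end, so the plate seems to be moving. I'll keep sliding.

Request:
carry_out(
  rows=[
    {"travel":[2,0,0.1],"rotation":[0,0,0],"fingers":1},
    {"travel":[4,0,0.2],"rotation":[0,0,0],"fingers":1},
    {"travel":[6,0,0.3],"rotation":[0,0,0],"fingers":1},
    {"travel":[8,0,0.3],"rotation":[0,0,0],"fingers":1},
    {"travel":[10,0,0.3],"rotation":[0,0,0],"fingers":1},
  ],
)

```text
t: 7.35
tool_pos: [646.2, -125.7, 13.3]
orientation: [2.172, 2.259, -0.006]
contact_force: [-3.8, -6.7, 14.1]
opening: -0.0
finger_force: 7.4
```

Request:
carry_out(
  rows=[
    {"travel":[2,0,0],"rotation":[0,0,0],"fingers":1},
    {"travel":[4,0,0],"rotation":[0,0,0],"fingers":1},
    {"travel":[6,0,0],"rotation":[0,0,0],"fingers":1},
    {"travel":[8,0,0],"rotation":[0,0,0],"fingers":1},
    {"travel":[10,0,0],"rotation":[0,0,0],"fingers":1},
  ],
)

```text
t: 7.98
tool_pos: [645.8, -115.5, 13.3]
orientation: [2.172, 2.259, -0.006]
contact_force: [-2.6, -5.2, 13.9]
opening: 0.7
finger_force: 7.3
```

```bash
python3 - <<'E'
from h import *
import pickle
c=vision.get_calibration("wrist"); im=vision.capture("wrist"); pickle.dump(c,open("w3.pkl","wb"))
cv2.imwrite("pics/w3.png",im); print(tool()[0])
E
```

```text
[ 645.86 -114.81   13.25]
```

View pics/w3.png

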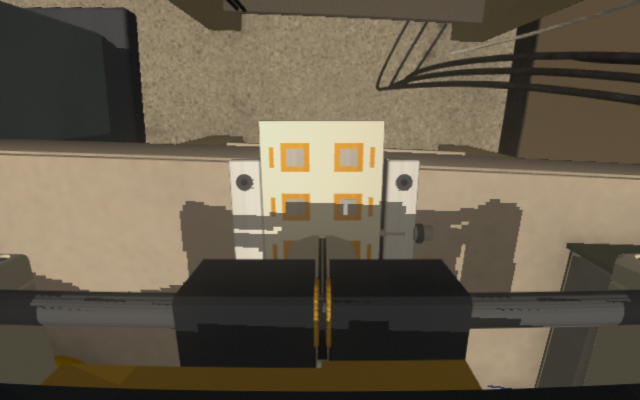

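The wrist view shows the plate sliding well. Its outer edge is at row 122 (columns 260–384) and the nest end is at row 160.

```bash
python3 - <<'E'
from h import *
import pickle
c=pickle.load(open("w3.pkl","rb"))
print(cast(c,[(260,122),(384,122),(231,161),(418,160)],13))
print(cast(c,[(100,146),(227,146),(420,152),(520,157)],0))
E
```

```text
[[613.12 -51.12  13.  ]
 [672.02 -48.82  13.  ]
 [598.8  -70.29  13.  ]
 [690.24 -66.23  13.  ]]
[[525.56 -66.69   0.  ]
 [593.53 -64.51   0.  ]
 [694.59 -63.68   0.  ]
 [748.73 -63.92   0.  ]]
```

Request:
carry_out(
  rows=[
    {"travel":[2,0,0],"rotation":[0,0,0],"fingers":1},
    {"travel":[4,0,0],"rotation":[0,0,0],"fingers":1},
    {"travel":[6,0,0],"rotation":[0,0,0],"fingers":1},
    {"travel":[8,0,0],"rotation":[0,0,0],"fingers":1},
    {"travel":[10,0,0],"rotation":[0,0,0],"fingers":1},
  ],
)

```text
t: 8.65
tool_pos: [645.8, -105.4, 13.2]
orientation: [2.172, 2.259, -0.005]
contact_force: [-3.7, -6.1, 13.4]
opening: 0.5
finger_force: 7.1
```

Request:
carry_out(
  rows=[
    {"travel":[2,0,0],"rotation":[0,0,0],"fingers":1},
    {"travel":[4,0,0],"rotation":[0,0,0],"fingers":1},
    {"travel":[6,0,0],"rotation":[0,0,0],"fingers":1},
    {"travel":[8,0,0],"rotation":[0,0,0],"fingers":1},
    {"travel":[9,0,0],"rotation":[0,0,0],"fingers":1},
  ],
)

```text
t: 9.28
tool_pos: [645.8, -96.0, 13.3]
orientation: [2.171, 2.259, -0.003]
contact_force: [-2.4, -5.5, 14.3]
opening: 0.2
finger_force: 7.0
```

```bash
python3 - <<'E'
from h import *
import pickle
c=vision.get_calibration("wrist"); im=vision.capture("wrist"); pickle.dump(c,open("w4.pkl","wb"))
cv2.imwrite("pics/w4.png",im); print(tool()[0])
g=im.astype(int)
for col in(285,320,360):
    s=g[60:200,col].sum(1)/3; k=np.argmax(np.diff(s)[:120]); print(col,60+k+1, cast(c,[(col,60+k+.5)],13))
print(proj(c,[[598.8,-70,13],[690,-66,13]]))
E
```

```text
[645.8  -95.73  13.25]
285 122 [[624.97 -31.07  13.  ]]
320 123 [[641.59 -30.9   13.  ]]
360 123 [[660.59 -30.13  13.  ]]
[[232.12 198.76]
 [413.34 197.85]]
```

Request:
carry_out(
  rows=[
    {"travel":[-3,0,-2],"rotation":[0,0,0],"fingers":1},
    {"travel":[-4,0,-5],"rotation":[0,0,0],"fingers":1},
    {"travel":[-4,0,-15],"rotation":[0,0,0],"fingers":0},
    {"travel":[10,0,-35],"rotation":[0,0,0],"fingers":0},
    {"travel":[40,0,-50],"rotation":[0,0,0],"fingers":0},
  ],
)

```text
t: 9.95
tool_pos: [643.0, -50.9, 62.0]
orientation: [2.175, 2.264, 0.002]
contact_force: [0.3, 0.2, -0.1]
opening: 26.0
finger_force: 0.0
```

Request:
carry_out(
  rows=[
    {"travel":[0,0,0],"rotation":[0,0,0],"fingers":0},
    {"travel":[0,0,0],"rotation":[0,0,0],"fingers":0},
    {"travel":[0,0,0],"rotation":[0,0,0],"fingers":0},
    {"travel":[0,0,0],"rotation":[0,0,0],"fingers":0},
  ],
)

```text
t: 10.45
tool_pos: [642.0, -52.2, 59.6]
orientation: [-2.175, -2.266, 0.002]
contact_force: [-1.0, 0.4, 0.0]
opening: 65.9
finger_force: 0.0
```

```bash
python3 - <<'E'
from h import *
import pickle
c=vision.get_calibration("wrist"); im=vision.capture("wrist"); pickle.dump(c,open("w5.pkl","wb"))
cv2.imwrite("pics/w5.png",im); print(tool()[0],telemetry.get_obs()["opening"])
print(totool([642.5,-49,60],np.radians(2.25)))
E
```

```text
[642.04 -51.85  59.63] 69.7224004241786
(array([ 2.83,  0.57, -0.37]), array([-0.06,  0.02,  0.11]))
```

View pics/w5.png

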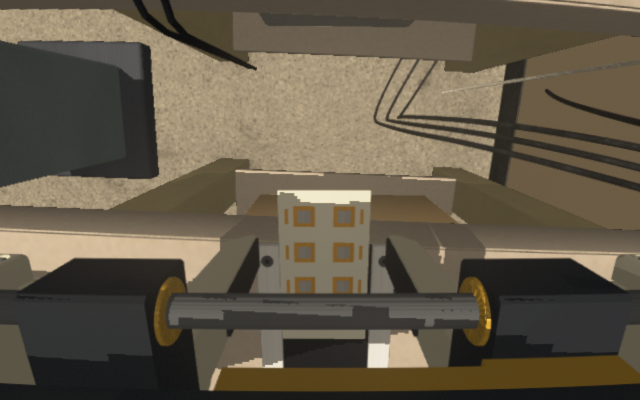

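The plate overhangs, with its end at row 191 (columns 278–371), and the fingers straddle it. The nest end is near row 247.

```bash
python3 - <<'E'
from h import *
import pickle
c=pickle.load(open("w5.pkl","rb"))
P=cast(c,[(278,190.5),(371,190.5),(278,240),(371,240)],13);print(P)
print((P[0]+P[1])/2,(P[2]+P[3])/2, cast(c,[(261,247),(130,225),(500,232)],[13])[:1],cast(c,[(130,235),(500,248)],0))
E
```

```text
[[612.21 -31.77  13.  ]
 [671.56 -29.33  13.  ]
 [612.47 -65.47  13.  ]
 [674.17 -62.92  13.  ]]
[641.89 -30.55  13.  ] [643.32 -64.2   13.  ] [[601.12 -70.95  13.  ]] [[505.07 -71.5    0.  ]
 [769.6  -70.41   0.  ]]
```

Request:
carry_out(
  rows=[
    {"travel":[2,0.6,5],"rotation":[0,0,0],"fingers":0},
    {"travel":[2,0.6,15],"rotation":[0,0,0],"fingers":0},
    {"travel":[2,0.6,30],"rotation":[0,0,0],"fingers":0},
    {"travel":[2,0.6,50],"rotation":[0,0,0],"fingers":0},
    {"travel":[2,0.6,66],"rotation":[0,0,0],"fingers":0},
  ],
)

```text
t: 11.12
tool_pos: [642.0, -48.8, -8.0]
orientation: [-2.173, -2.267, 0.002]
contact_force: [-0.4, -0.2, -0.1]
opening: 92.9
finger_force: 0.0
```

Request:
carry_out(
  rows=[
    {"travel":[0,0,0],"rotation":[0,0,0],"fingers":0.15},
    {"travel":[0,0,0],"rotation":[0,0,0],"fingers":0.28},
  ],
)

```text
t: 11.38
tool_pos: [643.3, -48.7, -5.7]
orientation: [2.173, 2.268, 0.001]
contact_force: [-0.1, 0.4, 0.9]
opening: 77.6
finger_force: 0.0
```

Request:
carry_out(
  rows=[
    {"travel":[0,-0.5,1],"rotation":[0,0,0],"fingers":0.32},
    {"travel":[0,-0.5,1],"rotation":[0,0,0],"fingers":0.32},
    {"travel":[0,-0.5,1],"rotation":[0,0,0],"fingers":0.38},
    {"travel":[0,-0.5,1],"rotation":[0,0,0],"fingers":0.5},
    {"travel":[0,-0.5,1],"rotation":[0,0,0],"fingers":0.5},
  ],
  force=8,
)

```text
t: 12.0
tool_pos: [643.0, -48.8, -6.4]
orientation: [2.173, 2.267, 0.002]
contact_force: [1.2, 0.2, 1.5]
opening: 59.7
finger_force: 8.0
```

Gripped at 60 mm opening. I'll raise the grip force, then lift slowly.

Request:
carry_out(
  rows=[
    {"travel":[0,0,0],"rotation":[0,0,0],"fingers":0.6},
    {"travel":[0,0,0],"rotation":[0,0,0],"fingers":0.6},
    {"travel":[0,0,-0.5],"rotation":[0,0,0],"fingers":0.6},
    {"travel":[0,0,-1],"rotation":[0,0,0],"fingers":0.6},
    {"travel":[0,0,-2],"rotation":[0,0,0],"fingers":0.6},
  ],
  force=35,
)

```text
t: 12.62
tool_pos: [642.9, -48.8, -5.1]
orientation: [2.173, 2.268, 0.001]
contact_force: [2.9, 0.5, -2.5]
opening: 58.8
finger_force: 35.0
```

Request:
carry_out(
  rows=[
    {"travel":[0,0,-1],"rotation":[0,0,0],"fingers":0.6},
    {"travel":[0,0,-2.5],"rotation":[0,0,0],"fingers":0.6},
    {"travel":[0,0,-4],"rotation":[0,0,0],"fingers":0.6},
    {"travel":[0,0,-6],"rotation":[0,0,0],"fingers":0.6},
    {"travel":[0,0,-9],"rotation":[0,0,0],"fingers":0.6},
  ],
)

```text
t: 13.25
tool_pos: [641.3, -48.9, 4.0]
orientation: [-2.173, -2.267, 0.003]
contact_force: [1.4, 0.2, -0.8]
opening: 58.8
finger_force: 35.0
```

Request:
carry_out(
  rows=[
    {"travel":[0,0,-15],"rotation":[0,0,0],"fingers":0.6},
    {"travel":[0,0,-40],"rotation":[0,0,0],"fingers":0.6},
    {"travel":[0,0,-70],"rotation":[0,0,0],"fingers":0.6},
    {"travel":[0,0,-105],"rotation":[0,0,0],"fingers":0.6},
    {"travel":[20,0,-140],"rotation":[0,0,0],"fingers":0.6},
  ],
)

```text
t: 13.88
tool_pos: [641.4, -31.5, 146.2]
orientation: [2.177, 2.262, -0.002]
contact_force: [0.5, -0.4, -0.8]
opening: 58.9
finger_force: 35.0
```

```bash
python3 - <<'E'
from h import *
cs=vision.get_calibration("scene")
print("tower base",cast(cs,[(185,336),(220,330)],0),"wafer box",cast(cs,[(226,233)],0))
print(totool([560,60,150],np.radians(2.25)))
E
```

```text
tower base [[383.29 425.93   0.  ]
 [357.4  354.41   0.  ]] wafer box [[746.48 138.99   0.  ]]
(array([ 94.54, -77.85,  -4.03]), array([ 0.02,  0.12, -0.06]))
```

Request:
carry_out(
  rows=[
    {"travel":[20,-16,-1],"rotation":[0,0,0],"fingers":0.6},
    {"travel":[45,-36,-2],"rotation":[0,0,0],"fingers":0.6},
    {"travel":[70,-58,-3],"rotation":[0,0,0],"fingers":0.6},
    {"travel":[94,-78,-4],"rotation":[0,0,0],"fingers":0.6},
    {"travel":[94,-78,-4],"rotation":[0,0,0],"fingers":0.6},
  ],
)

```text
t: 14.5
tool_pos: [558.1, 64.7, 149.6]
orientation: [-2.167, -2.273, -0.002]
contact_force: [-0.5, 0.7, -0.1]
opening: 58.9
finger_force: 35.0
```

```bash
python3 - <<'E'
from h import *
import pickle
print(tool()[0]);c=vision.get_calibration("wrist"); im=vision.capture("wrist"); pickle.dump(c,open("w6.pkl","wb"))
cv2.imwrite("pics/w6.png",im)
E
```

```text
[558.08  64.69 149.62]
```

View pics/w6.png

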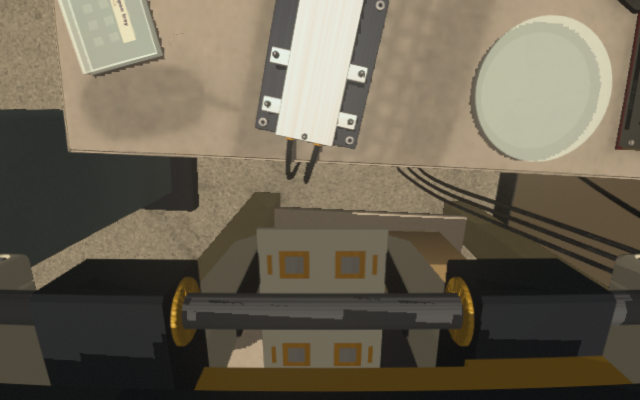

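The stage is seen in part. Its four side pins are at about (273,103), (280,55), (350,120) and (362,72), and its near end pin is at (304,136). The side arms are towards the gap, so stage +y points away from it. The plate is held flat at (322,260).

```bash
cat >> h.py <<'E'
PINS=np.array([(-34.25,-40),(-34.25,-2),(34.25,-40),(34.25,-2),(0,-59.25)])
def fit(P,M=PINS):
    mu,nu=M.mean(0),P.mean(0); A=(M-mu); B=(P-nu)
    th=np.arctan2((A[:,0]*B[:,1]-A[:,1]*B[:,0]).sum(),(A*B).sum())
    r=np.array([[np.cos(th),-np.sin(th)],[np.sin(th),np.cos(th)]]); t=nu-r@mu
    return t,np.degrees(th),P-(M@r.T+t)
E
python3 - <<'E'
from h import *
import pickle
c=pickle.load(open("w6.pkl","rb"))
P=cast(c,[(267,103),(276,55),(350,120),(362,73),(304,136)],36)[:,:2]
t,th,r=fit(P);print(t,th,r)
# tool goal for look: TCP on the stage axis, 65 mm before centre
u=np.array([-np.sin(np.radians(th)),np.cos(np.radians(th))])
g=t-u*60;print(g,totool([*g,150],np.radians(th)))
E
```

```text
[550.06 173.82] -9.137295197485978 [[ 0.35  0.25]
 [ 0.79 -1.24]
 [-0.9   1.08]
 [ 0.02 -0.38]
 [-0.26  0.28]]
[540.53 114.58] (array([ 52.78, -16.62,  -0.63]), array([ 0.08, -0.01, 11.7 ]))
```

Request:
carry_out(
  rows=[
    {"travel":[15,-5,0],"rotation":[0,0,4],"fingers":0.6},
    {"travel":[30,-10,0],"rotation":[0,0,8],"fingers":0.6},
    {"travel":[45,-14,0],"rotation":[0,0,11.5],"fingers":0.6},
    {"travel":[53,-17,0],"rotation":[0,0,11.5],"fingers":0.6},
    {"travel":[53,-17,0],"rotation":[0,0,11.5],"fingers":0.6},
  ],
)

```text
t: 15.18
tool_pos: [540.8, 113.8, 148.4]
orientation: [2.389, 2.04, 0.001]
contact_force: [-0.2, -0.3, -1.5]
opening: 59.1
finger_force: 35.0
```

Request:
carry_out(
  rows=[
    {"travel":[0,0,0],"rotation":[0,0,0],"fingers":0.6},
    {"travel":[0,0,0],"rotation":[0,0,0],"fingers":0.6},
  ],
)

```text
t: 15.42
tool_pos: [540.7, 113.0, 148.1]
orientation: [2.391, 2.037, -0.0]
contact_force: [-1.1, -0.3, 0.1]
opening: 58.7
finger_force: 35.0
```

```bash
python3 - <<'E'
from h import *
import pickle
print(tool()[0],tool()[1].as_matrix());c=vision.get_calibration("wrist"); im=vision.capture("wrist"); pickle.dump(c,open("w7.pkl","wb"))
cv2.imwrite("pics/w7.png",im)
cv2.imwrite("pics/w7c.png",cv2.resize(im[20:300,220:430],None,fx=2,fy=2,interpolation=3))
E
```

```text
[540.67 112.97 148.14] [[ 0.16  0.99  0.  ]
 [ 0.99 -0.16 -0.  ]
 [-0.    0.   -1.  ]]
```

View pics/w7c.png

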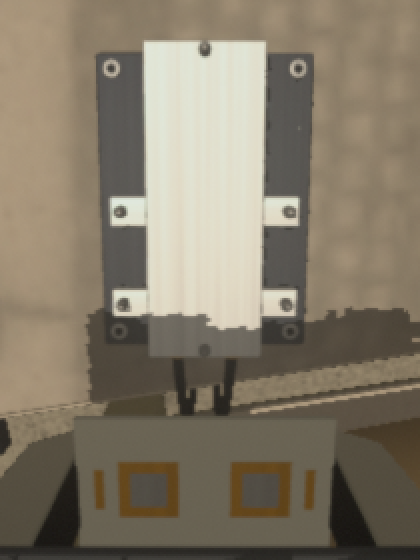

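The close view (2× crop) shows the side pins at (124,304), (120,212), (287,304) and (290,212), and the end pins at (204,350) and (205,48). The held plate's outer edge runs from (74,417) to (336,421).

```bash
python3 - <<'E'
from h import *
import pickle
c=pickle.load(open("w7.pkl","rb"))
f=lambda a:np.array(a)/2.+[220-.25,20-.25]
M=np.vstack([PINS,[0,59.25]])
px=f([(124,304),(120,212),(287,304),(290,212),(204,350),(205,48)])
for z in(30,34,36):
    t,th,r=fit(cast(c,px,z)[:,:2],M); print(z,t,th,np.abs(r).max(),r.round(1).tolist())
p,r=tool()
im=cv2.imread("pics/w7.png")
e=f([(74,417),(336,421),(79,545),(332,545)])
for z in(164,167.5,170): 
    E=cast(c,e,z); print(z,np.linalg.norm(E[0]-E[1]),np.linalg.norm(E[2]-E[3])); print((r.inv().apply(E-p)))
E
```

```text
30 [549.99 173.69] -9.175407053461967 0.9259215124888271 [[0.2, -0.1], [-0.4, -0.1], [0.2, -0.0], [0.3, -0.2], [-0.5, -0.6], [0.1, 0.9]]
34 [550.04 174.  ] -9.175407053461964 0.7270926363686954 [[0.7, 0.2], [0.1, -0.3], [-0.2, 0.4], [-0.2, -0.2], [-0.4, 0.0], [-0.1, -0.1]]
36 [550.06 174.15] -9.175407053461964 0.9920091139079545 [[1.0, 0.4], [0.3, -0.4], [-0.4, 0.6], [-0.4, -0.3], [-0.3, 0.4], [-0.1, -0.6]]
164 61.086650680900455 62.22973270159361
[[ 17.41 -30.91 -15.86]
 [ 16.41  30.17 -15.85]
 [-15.85 -31.39 -15.85]
 [-15.85  30.84 -15.84]]
167.5 59.67142840979254 60.7880281284547
[[ 18.61 -30.2  -19.36]
 [ 17.64  29.46 -19.35]
 [-13.87 -30.67 -19.35]
 [-13.88  30.12 -19.34]]
170 58.66055535900119 59.75823914764127
[[ 19.48 -29.7  -21.86]
 [ 18.52  28.95 -21.85]
 [-12.46 -30.16 -21.85]
 [-12.46  29.6  -21.84]]
```

```bash
cat > chk.py <<'E'
from h import *
p,r=tool();c=vision.get_calibration("wrist"); im=vision.capture("wrist")
cv2.imwrite("pics/chk.png",im)
print(p,np.degrees(np.arctan2(r.as_matrix()[1,1],r.as_matrix()[0,1])))
E
python3 - <<'E'
from h import *
import pickle
c=pickle.load(open("w7.pkl","rb")); p,r=tool()
im=cv2.cvtColor(cv2.imread("pics/w7.png"),cv2.COLOR_BGR2GRAY).astype(float)
cols=np.arange(268,380,4); rows=[]
for k in cols:
    s=np.abs(cv2.Sobel(im,cv2.CV_64F,0,1)[218:240,k]); rows.append(218+(s*np.arange(22)).sum()/s.sum() if 0 else 218+s.argmax())
print(rows)
E=cast(c,np.c_[cols,rows],167.5); q=r.inv().apply(E-p); print(np.degrees(np.polyfit(q[:,1],q[:,0],1)[0]),q[:,0].mean())
print(totool([556.2,210.3,60],np.radians(-9.18)))
E
```

```text
[np.int64(221), np.int64(220), np.int64(228), np.int64(228), np.int64(228), np.int64(228), np.int64(228), np.int64(228), np.int64(228), np.int64(227), np.int64(226), np.int64(227), np.int64(227), np.int64(224), np.int64(224), np.int64(227), np.int64(227), np.int64(222), np.int64(222), np.int64(221), np.int64(226), np.int64(223), np.int64(225), np.int64(222), np.int64(221), np.int64(223), np.int64(220), np.int64(219)]
3.0147126626961405 20.346632760743496
(array([98.43, -0.03, 88.12]), array([0.01, 0.02, 0.05]))
```

Request:
carry_out(
  rows=[
    {"travel":[25,0,5],"rotation":[0,0,0],"fingers":0.6},
    {"travel":[55,0,20],"rotation":[0,0,0],"fingers":0.6},
    {"travel":[85,0,45],"rotation":[0,0,0],"fingers":0.6},
    {"travel":[98,0,75],"rotation":[0,0,0],"fingers":0.6},
    {"travel":[98,0,98],"rotation":[0,0,0],"fingers":0.6},
  ],
)

```text
t: 16.1
tool_pos: [555.5, 212.4, 48.9]
orientation: [-2.387, -2.041, -0.0]
contact_force: [-0.3, -1.1, -0.0]
opening: 58.9
finger_force: 35.0
```

Request:
carry_out(
  rows=[
    {"travel":[0,0,5],"rotation":[0,0,0],"fingers":0.6},
    {"travel":[0,0,10],"rotation":[0,0,0],"fingers":0.6},
    {"travel":[0,0,14],"rotation":[0,0,0],"fingers":0.6},
    {"travel":[0,0,14],"rotation":[0,0,0],"fingers":0.6},
  ],
)

```text
t: 16.6
tool_pos: [556.1, 210.6, 36.6]
orientation: [2.39, 2.038, 0.001]
contact_force: [0.1, 0.5, -1.1]
opening: 58.7
finger_force: 35.0
```

```bash
python3 - <<'E'
from h import *
p,r=tool();c=vision.get_calibration("wrist"); im=vision.capture("wrist")
print(p,totool([556.2,210.3,30],np.radians(-9.18)))
s=vision.capture("scene");d=vision.capture("side")
cs,cd=vision.get_calibration("scene"),vision.get_calibration("side")
a,b=proj(cs,[[550,174,35]])[0].astype(int),proj(cd,[[550,174,35]])[0].astype(int)
g=lambda im,q,w,h,k:cv2.resize(im[max(q[1]-h,0):q[1]+h,q[0]-w:q[0]+w],(2*w*k,2*h*k),interpolation=3)
top=np.hstack([g(s,a,50,35,4),g(d,b,50,35,4)])
q=proj(c,[[556,220,46]])[0].astype(int); print(q,a,b)
bot=cv2.resize(im[max(0,q[1]-70):q[1]+70,200:440],(480,280),interpolation=3)
bot=cv2.copyMakeBorder(bot,0,0,0,320,cv2.BORDER_CONSTANT)
cv2.imwrite("pics/m8.png",np.vstack([top,bot]));
import pickle;pickle.dump(c,open("w8.pkl","wb"));cv2.imwrite("pics/w8.png",im)
E
```

```text
[556.08 210.6   36.6 ] (array([-0.4 ,  0.11,  6.71]), array([ 0.05, -0.03,  0.1 ]))
[320 240] [247 254] [282 166]
```

View pics/m8.png

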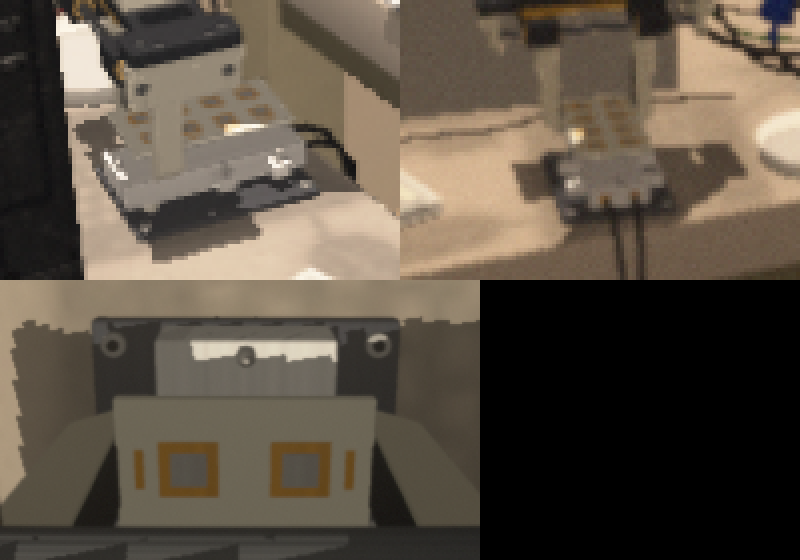

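The scene and side crops show the plate level above the stage. In the wrist crop the plate's outer edge runs from (113,397) to (377,398), and the far end pin is centred at (246,356).

```bash
python3 - <<'E'
from h import *
import pickle
c=pickle.load(open("w8.pkl","rb")); p,r=tool()
f=lambda a:np.array(a)/2.+[200-.25,170-.25]
E=cast(c,f([(113,117),(377,118)]),p[2]+19.4); F=cast(c,f([(246,76)]),35)
e=r.inv().apply(E-p); q=r.inv().apply(F-p); print(e,q)
th=np.radians(-9.18);u=np.array([-np.sin(th),np.cos(th)])
print("far pin",F[:,:2],"expected",np.array([550,174])+u*59.25,"gap",q[0,0]-2.5-e[:,0].mean(), "lat",q[0,1]-e[:,1].mean())
E
```

```text
[[ 18.63 -30.51 -19.41]
 [ 18.36  29.52 -19.37]] [[22.39 -0.25  1.74]]
far pin [[559.41 232.96]] expected [559.45 232.49] gap 1.3931832567218478 lat 0.24878362912527313
```

Request:
carry_out(
  rows=[
    {"travel":[-0.5,0.3,3],"rotation":[0,0,0],"fingers":0.6},
    {"travel":[-0.5,0.3,6],"rotation":[0,0,0],"fingers":0.6},
    {"travel":[-0.5,0.3,9],"rotation":[0,0,0],"fingers":0.6},
    {"travel":[-0.5,0.3,12],"rotation":[0,0,0],"fingers":0.6},
    {"travel":[-0.5,0.3,14],"rotation":[0,0,0],"fingers":0.6},
  ],
)

```text
t: 17.38
tool_pos: [555.9, 210.2, 21.9]
orientation: [-2.39, -2.039, 0.0]
contact_force: [0.2, 0.2, -0.6]
opening: 59.4
finger_force: 35.0
```

Request:
carry_out(
  rows=[
    {"travel":[0,0,1],"rotation":[0,0,0],"fingers":0.6},
    {"travel":[0,0,2],"rotation":[0,0,0],"fingers":0.6},
    {"travel":[0,0,3],"rotation":[0,0,0],"fingers":0.6},
    {"travel":[0,0,4],"rotation":[0,0,0],"fingers":0.6},
    {"travel":[0,0,4],"rotation":[0,0,0],"fingers":0.6},
  ],
)

```text
t: 18.0
tool_pos: [556.0, 210.2, 18.1]
orientation: [-2.39, -2.039, 0.0]
contact_force: [-0.8, -0.3, -1.3]
opening: 58.9
finger_force: 35.0
```

Underside is at about 34.5, so it is among the pins with no contact. I'll continue down.

Request:
carry_out(
  rows=[
    {"travel":[0,0,0.7],"rotation":[0,0,0],"fingers":0.6},
    {"travel":[0,0,1.4],"rotation":[0,0,0],"fingers":0.6},
    {"travel":[0,0,2],"rotation":[0,0,0],"fingers":0.6},
    {"travel":[0,0,2.5],"rotation":[0,0,0],"fingers":0.6},
    {"travel":[0,0,2.5],"rotation":[0,0,0],"fingers":0.6},
  ],
)

```text
t: 18.62
tool_pos: [556.0, 210.2, 15.6]
orientation: [-2.39, -2.039, 0.0]
contact_force: [-0.9, 0.1, -1.1]
opening: 58.9
finger_force: 35.0
```

Request:
carry_out(
  rows=[
    {"travel":[0,0,0.5],"rotation":[0,0,0],"fingers":0.6},
    {"travel":[0,0,1],"rotation":[0,0,0],"fingers":0.6},
    {"travel":[0,0,1],"rotation":[0,0,0],"fingers":0.6},
  ],
)

```text
t: 19.0
tool_pos: [556.0, 210.2, 14.7]
orientation: [-2.39, -2.039, 0.0]
contact_force: [-0.1, -0.1, -0.4]
opening: 58.9
finger_force: 35.0
```

Request:
carry_out(
  rows=[
    {"travel":[0,0,0.4],"rotation":[0,0,0],"fingers":0.6},
    {"travel":[0,0,0.8],"rotation":[0,0,0],"fingers":0.6},
    {"travel":[0,0,0.8],"rotation":[0,0,0],"fingers":0.6},
  ],
)

```text
t: 19.38
tool_pos: [556.1, 210.2, 13.9]
orientation: [2.39, 2.039, 0.0]
contact_force: [-0.5, -0.3, -1.1]
opening: 58.8
finger_force: 35.0
```

Request:
carry_out(
  rows=[
    {"travel":[0,0,0.3],"rotation":[0,0,0],"fingers":0.6},
    {"travel":[0,0,0.6],"rotation":[0,0,0],"fingers":0.6},
    {"travel":[0,0,0.6],"rotation":[0,0,0],"fingers":0.6},
  ],
)

```text
t: 19.75
tool_pos: [556.1, 210.3, 13.7]
orientation: [2.39, 2.039, 0.0]
contact_force: [-1.4, 0.2, 3.4]
opening: 58.8
finger_force: 35.0
```

Request:
carry_out(
  rows=[
    {"travel":[0,0,0],"rotation":[0,0,0],"fingers":0.6},
    {"travel":[0,0,0],"rotation":[0,0,0],"fingers":0.6},
  ],
  force=5,
)

```text
t: 20.0
tool_pos: [556.1, 210.3, 13.6]
orientation: [2.39, 2.039, 0.0]
contact_force: [-1.0, 0.2, 4.5]
opening: 60.0
finger_force: 5.0
```

Request:
carry_out(
  rows=[
    {"travel":[0,0,0],"rotation":[0,0,0],"fingers":0.32},
    {"travel":[0,0,0],"rotation":[0,0,0],"fingers":0.2},
    {"travel":[0,0,0],"rotation":[0,0,0],"fingers":0.05},
    {"travel":[0,0,0],"rotation":[0,0,0],"fingers":0.05},
  ],
)

```text
t: 20.5
tool_pos: [556.0, 210.2, 13.1]
orientation: [-2.39, -2.039, 0.0]
contact_force: [0.4, -1.0, 0.5]
opening: 86.7
finger_force: 0.0
```

Request:
carry_out(
  rows=[
    {"travel":[0,0,-5],"rotation":[0,0,0],"fingers":0.05},
    {"travel":[0,0,-20],"rotation":[0,0,0],"fingers":0},
    {"travel":[0,0,-50],"rotation":[0,0,0],"fingers":0},
    {"travel":[-10,0,-90],"rotation":[0,0,0],"fingers":0},
    {"travel":[-30,0,-130],"rotation":[0,0,0],"fingers":0},
  ],
)

```text
t: 21.12
tool_pos: [551.3, 181.5, 145.7]
orientation: [-2.388, -2.041, -0.003]
contact_force: [-0.5, -0.5, -0.6]
opening: 93.3
finger_force: 0.0
```

Request:
carry_out(
  rows=[
    {"travel":[-20,0,-10],"rotation":[0,0,0],"fingers":0},
    {"travel":[-20,0,-10],"rotation":[0,0,0],"fingers":0},
    {"travel":[-20,0,-10],"rotation":[0,0,0],"fingers":0},
  ],
)

```text
t: 21.5
tool_pos: [547.2, 161.2, 152.1]
orientation: [-2.388, -2.038, 0.003]
contact_force: [0.4, -0.4, 0.3]
opening: 92.9
finger_force: 0.0
```

```bash
python3 - <<'E'
from h import *
p,r=tool();c=vision.get_calibration("wrist"); im=vision.capture("wrist")
print(p); q=proj(c,[[550,174,33]])[0].astype(int); print(q)
y0=max(0,q[1]-100)
cv2.imwrite("pics/w9.png",cv2.resize(im[y0:q[1]+100,q[0]-100:q[0]+100],None,fx=3,fy=3,interpolation=3)[:600])
E
```

```text
[547.22 161.15 152.1 ]
[324 181]
```

View pics/w9.png

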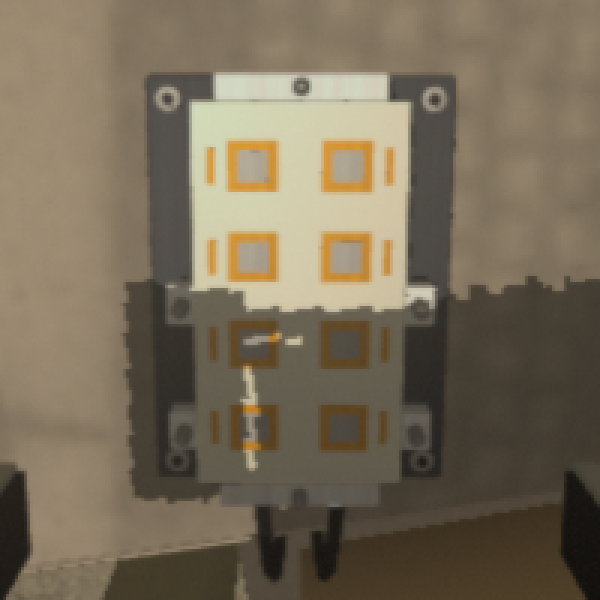

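The plate lies squarely between all six pins: end pins at (302,87) and (300,495), side pins at (180,308), (421,308), (183,435) and (416,435). It is flat and the gripper is well clear, so I'll hand in.

```bash
python3 -c "
from station import order; print(order.finish_job())"
```

```text
the job is handed in; nothing more can be done
None
```

The plate is lying flat on the hot stage between all six locating pins, the gripper is clear, and the job was handed in at about 21.5 s of the 72 s allowed; force readings between moves stayed under 15 N pressing on the plate and about 4.5 N setting it down.

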